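# Stand the fallen bookend and close up the row of wax-melt packs

## Task

One of the two bookends that hold the row of wax-melt packs has fallen over. Tip it up over its corner, without lifting it off the bench, so that it stands on its short foot; then slide it up to the open end of the row, foot pointing away from the packs, centred and square to the row, until the packs stand snugly together between the two upright bookends. Knock no pack over, do not shove the standing bookend along, and leave the pitcher, candle, jigger and timer alone.

Things in the scene. Friction and masses are not known exactly. Their poses are not given: they have to be found in the camera images.
- bookend: Fallen bookend, an aluminium L, 0.34-0.53 kg: leg 150 mm, foot 90 mm (outside), 12 mm thick, 56 mm wide. Lies on its leg, foot up. Origin: outer corner edge, mid-width; it tips about this edge. y: along the leg to its free end (level now, up when stood). z: along the foot to its tip (up now; level, away from the packs when stood). Leg fills y 0-150, z 0-12; foot y 0-12, z 0-90; both x +-28.
- leg_end (a point): Centre of the free end of the fallen bookend's leg (y 150, z 6 mm in its frame). Now it lies low and points roughly to the open end of the row; it becomes the middle of the top edge. The leg's underside (z 0) becomes the upright flat face that goes against the packs.
- balance (a point): Centre of mass of the fallen bookend, 51 mm along y and 21 mm along z from its corner: it balances on the corner when tipped about 67 degrees, and beyond that settles onto the foot by itself. When stood it is only 21 mm behind the flat face: pushed from behind above about 20 mm high it topples onto the packs instead of sliding; pushed at the end of the foot it slides.
- stander: The standing bookend at the closed end of the row: same L, 150 mm tall, 56 mm wide, 0.42 kg, loose. Origin: on the bench under its inner face (the face towards the packs), mid-width. -y: level, along the row, from this face through the packs to the open end, where the other bookend must come. z up. Its foot lies away from the packs (y 0 to 90 mm).
- pack1: A wax-melt pack, a flat clear clamshell filled with wax: 24 mm thick (y, along the row), 110 mm wide (x), 76 mm tall (z), about 90 g, standing on its long edge, loose. Origin: centre of its underside. Number 1 of the row, counted from the standing bookend. The packs start with gaps of about 5 to 13 mm between them; when pushed together the four measure 96 mm.
- pack2: A wax-melt pack, a flat clear clamshell filled with wax: 24 mm thick (y, along the row), 110 mm wide (x), 76 mm tall (z), about 90 g, standing on its long edge, loose. Origin: centre of its underside. Number 2 of the row, counted from the standing bookend. The packs start with gaps of about 5 to 13 mm between them; when pushed together the four measure 96 mm.
- pack3: A wax-melt pack, a flat clear clamshell filled with wax: 24 mm thick (y, along the row), 110 mm wide (x), 76 mm tall (z), about 90 g, standing on its long edge, loose. Origin: centre of its underside. Number 3 of the row, counted from the standing bookend. The packs start with gaps of about 5 to 13 mm between them; when pushed together the four measure 96 mm.
- pack4: A wax-melt pack, a flat clear clamshell filled with wax: 24 mm thick (y, along the row), 110 mm wide (x), 76 mm tall (z), about 90 g, standing on its long edge, loose. Origin: centre of its underside. Number 4 of the row, counted from the standing bookend, at the open end of the row. The packs start with gaps of about 5 to 13 mm between them; when pushed together the four measure 96 mm.
- pitcher: Bystander: steel pouring pitcher with a handle, 90 mm wide, 125 mm tall. Origin: centre of its underside.
- candle: Bystander: candle set in a glass jar, 82 mm wide, 106 mm tall, a wooden stick across its mouth. Origin: centre of its underside.
- jigger: Bystander: steel double-cone measuring cup, 52 mm wide, 78 mm tall. Origin: centre of its underside.
- timer: Bystander: black kitchen timer lying flat, 75 x 85 x 18 mm. Origin: centre of its underside.
There are look-alikes about, which are no part of the job. What is shaped like the pack3 but brown or yellow is not meant.

How it is judged:
By the outcome, as a careful person would: the job done as asked, in the order asked, and still so for the second after the job is handed in, with the robot touching nothing.
It also fails if it takes over 67 s, if anything falls off the work surface, if the arm or the gripper's body presses on something with over 40 N, if the wrist force passes 120 N, or if a joint passes its speed limit or range.

## Robot

A 7-joint arm with a two-finger parallel gripper is mounted at the origin on the work surface. World frame = base frame: x ahead of the robot, y to its left, z up, the work surface at z = 0. Lengths are in m, angles in rad, forces in N, time in s.
With the tool pointing down it reaches from about 0.4 to 0.85 m from the base axis. Payload 10.4 kg.
Tool frame: the origin (TCP) lies midway between the tips of the shut fingers; the grasp point (between the pads) lies 19 mm behind it (manip.hold_point_z is the distance from the TCP to the grasp point, in m); z points along the fingers, y is the line along which they close (so a half turn about z gives the same grasp; the last joint's range is limited). The gripper opens to 85 mm and grips with 20 to 120 N. Pads are 22 mm wide; open, the fingers measure 114 mm over their backs; the gripper's body (76 mm by 85 mm) begins 54 mm behind the grasp point. The pads swing forward as they close: fully open they stand 13 mm farther back than shut.
Start: joints at [-1.297, 0.332, -0.065, 1.46, 0.022, 1.35, -0.088], TCP at [0.183, 0.598, 0.231] pointing down, gripper open.
Joint ranges: [-2.6, 2.6], [-0.5, 2.12], [-1.47, 1.34], [0.16, 2.42], [-1.27, 4.41], [0.06, 2.06], [-2.6, 2.6]. Speed limits (rad/s): [2.22, 2.22, 2.79, 2.79, 3.14, 3.14, 3.14].

## Interface

Orientations are given as a unit quaternion [x, y, z, w].
In Python, from workcell import manip, eyes, job gives the robot as it stands.
- The arm moves only by the shell command python3 -m crank 'ROWS' [FORCE]. ROWS is JSON, a list that holds one entry, the list of rows, each a list of 7 numbers: the finger opening in cm, from 0 to 8.54, then the shift along the world's x, y, z in cm, then the turn, a rotation vector about the world's x, y, z in degrees. In form: [[[hand, x, y, z, ax, ay, az], ...]]. A call has 1 to 20 rows; each row shifts and turns the commanded pose from where the row before left it; what a row does not reach is not made up. A row lasts 1/8 s, in which the tool goes at most 62.5 mm and 10.7 degrees, less where a joint would pass 70% of its speed; a pose out of reach is approached as far as the arm can. A call with a gripper value outside its range is refused whole. The fingers move at their own pace and stop on an object; FORCE is the grip in N (left out, the last holds). Time passes only in rows, so rows that do not move let the fingers close. It gives the time, the measured TCP pose, the force, the opening and the grip force at its end, in the units of the state.
- manip.get_obs(): the state, without advancing time (a new reading comes with each control period).
- eyes.camera(name): name is "side" or "top"; returns (picture, depth): 400x640x3 uint8, red, green, blue; 400x640 float32, m along the optical axis (not along the pixel's ray), 0 where there is no reading.
- eyes.camera_params(name): a dict with "fx", "fy", "cx", "cy" (pixels), "world_from_camera" (4x4, takes a point from camera to world coordinates). Camera axes: x right, y down, z forward; pixel columns grow to the right and rows downward; lengths in m; the calibration is good to about 2 mm. A picture is of the moment at which its call begins. camera_params takes no time and is no camera call.
- job.hand_in(): hands the job in; it is judged then, once.
The state is a dict: "clock": time; "joint_pos": joint angles; "joint_velocities": joint speeds; "tau": joint torques, N m; "position": TCP position; "ee_rot": TCP orientation; "ft_force": force on the tool from outside, world axes, zero at the start; "torque": the same for the moment, N m; "grip_width": opening from 0.0 (shut) to 1.0 (fully open); "grasp_force": force on a finger pad.
Only numpy, scipy, OpenCV 4.12 (cv2) and the standard library are available. Lean on these libraries where they do the work, as an engineer would, in place of code of your own. Each camera call takes 0.05 s, during which the arm holds its last target. There are 200 camera calls.

## Working session

There is one attempt and no reset: what is moved stays moved. The work goes in short steps, Python scripts to look and compute and a shell command to move; the robot and the scene stay as the last step left them, time stands still between calls to the robot, and variables do not carry over. Pictures are saved under pics/ and viewed, at most 10 in all, crops included, and the job is handed in when it is done.

```bash
mkdir -p pics; ls
cat > h.py <<'E'
import numpy as np,cv2
from workcell import manip,eyes,job
def snap(n):
    im,d=eyes.camera(n); return im,d
def pts(n,d):
    p=eyes.camera_params(n); v,u=np.mgrid[0:400,0:640]
    c=np.stack([(u-p['cx'])/p['fx']*d,(v-p['cy'])/p['fy']*d,d,np.ones_like(d)],-1)
    w=(c@np.array(p['world_from_camera']).T)[...,:3]; w[d<=0]=np.nan
    return w
def save(im,name): cv2.imwrite('pics/'+name,im[...,::-1])
E
python3 - <<'E'
from h import *
for n in('side','top'):
    im,d=snap(n); save(im,n+'0.png'); np.savez(n+'0.npz',im=im,w=pts(n,d)); p=eyes.camera_params(n); print(n,p['fx'],np.round(p['world_from_camera'],3).tolist(),(d>0).mean())
o=manip.get_obs(); print(o)
E
```

```text
pics
side 378.5411643120215 [[0.961, -0.165, 0.223, 0.281], [-0.277, -0.517, 0.81, -0.977], [-0.018, -0.84, -0.542, 0.63], [0.0, 0.0, 0.0, 1.0]] 0.9962421875
top 423.2562889024458 [[-0.011, -0.995, 0.096, 0.391], [-1.0, 0.013, 0.019, -0.117], [-0.02, -0.096, -0.995, 1.436], [0.0, 0.0, 0.0, 1.0]] 0.996
{'clock': 0.1, 'joint_pos': array([-1.29658595,  0.33281974, -0.0647153 ,  1.46084133,  0.0215822 ,
        1.34989759, -0.08854453]), 'joint_velocities': array([ 0.00036662,  0.00066916,  0.00041091, -0.00213301, -0.0006785 ,
       -0.00268039, -0.00043291]), 'tau': array([ 1.32340156e-03, -6.26733112e+01,  4.90237260e-02, -3.92441297e+01,
        1.62074278e-02,  6.66481486e-03, -3.00262889e-05]), 'position': array([0.1826864 , 0.59735991, 0.23059625]), 'ee_rot': array([ 1.47868474e-01,  9.89006830e-01, -6.31051476e-04, -7.70133469e-05]), 'ft_force': array([1.33359808, 0.20365266, 0.55047677]), 'torque': array([ 0.03573713, -0.03275653,  0.01985638]), 'grasp_force': 0.0, 'grip_width': 1.0005482388866733}
```

View pics/side0.png

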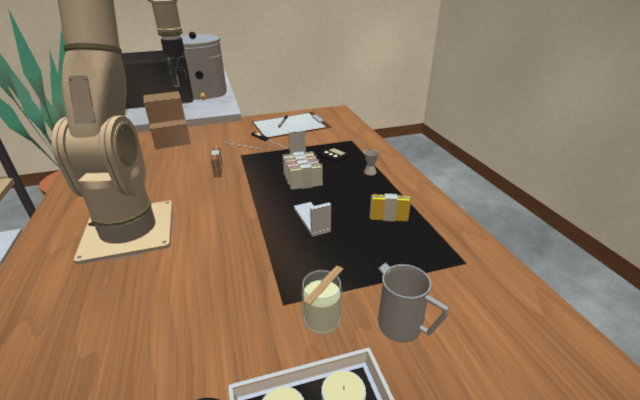

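View pics/top0.png

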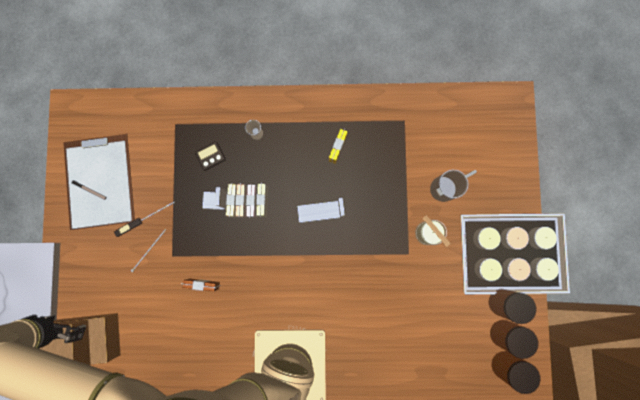

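The side view shows the fallen bookend at (315,218), the packs at (302,170) with the standing bookend behind them at (297,143), and the arm on the left. In the top view the bookend is at (320,211) with its foot at (342,207), the row is at (227–266,200) and the stander is at (212,200).

Things that could be confused, by top-view pixel:
- **Packs:** four white/cream packs at (232..262,200). The yellow look-alike at (339,144) and the brown one at (201,286) are not meant.
- **Bookends:** the fallen one is at (320,211). The upright one at (212,200) is the stander.

I choose the L at (320,211) and the four packs in the row.

Run:
```python
from h import *
t=np.load('top0.npz'); s=np.load('side0.npz')
a=cv2.resize(t['im'][170:240,190:360],None,fx=4,fy=4,interpolation=cv2.INTER_CUBIC)
b=cv2.resize(s['im'][120:245,270:420],None,fx=2.4,fy=2.4,interpolation=cv2.INTER_CUBIC)
c=np.zeros((580,680,3),np.uint8); c[:280]=a; c[280:580,:360]=b
save(c,'crop.png')
w=t['w'];h=s['w']
def rep(nm,w,box,zl,zh):
    u0,u1,v0,v1=box; q=w[v0:v1,u0:u1].reshape(-1,3); q=q[(q[:,2]>zl)&(q[:,2]<zh)]
    if len(q)<5: print(nm,'few',len(q));return
    r=cv2.minAreaRect((q[:,:2]*1000).astype(np.float32)); print(nm,len(q),'mean',q.mean(0).round(4),'rect',np.round(r[0],1),np.round(r[1],1),round(r[2],1),'zmed',np.median(q[:,2]).round(4))
rep('leg top',w,(290,352,190,230),.006,.022)
rep('foot top',w,(290,352,190,230),.05,.11)
rep('foot side',h,(290,340,190,245),.03,.11)
rep('row top',w,(222,270,175,225),.06,.09)
rep('stander top',w,(195,230,180,220),.12,.17)
rep('stander foot',w,(195,230,180,220),.006,.03)
rep('row/side',h,(275,330,145,195),.06,.09)
rep('mat',w,(360,400,160,240),-.02,.02)
for u in range(198,275,2): print(u,np.round(w[200,u],3).tolist(),end=' ')
```

```text
leg top 889 mean [ 0.508  -0.1048  0.0122] rect [ 512.2 -106.8] [207.4 132.8] 89.3 zmed 0.0124
foot top 78 mean [ 0.5133 -0.173   0.0881] rect [ 513.7 -173.7] [55.6 11.9] 6.2 zmed 0.091
foot side 426 mean [ 0.5147 -0.181   0.0637] rect [ 515.7 -178.2] [55.9 16.4] 4.3 zmed 0.0647
row top 1097 mean [0.5412 0.1389 0.0744] rect [542.1 142.9] [137.8 112.2] 88.3 zmed 0.0747
stander top 116 mean [0.5448 0.2069 0.1457] rect [545.3 208.6] [13.3 55.3] 87.2 zmed 0.1496
stander foot 314 mean [0.5472 0.2715 0.0118] rect [550.8 264.6] [135.7 112.7] 0.6 zmed 0.0122
row/side 738 mean [0.5432 0.1303 0.0725] rect [544.5 136.8] [140.5 111.7] 89.7 zmed 0.0723
mat 3191 mean [ 0.5441 -0.3077  0.0027] rect [ 545.4 -308.2] [134.3 272.5] 88.7 zmed 0.0027
198 [0.55, 0.313, -0.001] 200 [0.55, 0.305, 0.003] 202 [0.55, 0.298, 0.004] 204 [0.548, 0.288, 0.015] 206 [0.549, 0.282, 0.013] 208 [0.548, 0.274, 0.018] 210 [0.548, 0.268, 0.014] 212 [0.548, 0.26, 0.017] 214 [0.548, 0.255, 0.011] 216 [0.533, 0.212, 0.152] 218 [0.532, 0.204, 0.158] 220 [0.534, 0.203, 0.138] 222 [0.537, 0.204, 0.109] 224 [0.54, 0.203, 0.085] 226 [0.542, 0.202, 0.061] 228 [0.54, 0.191, 0.081] 230 [0.541, 0.186, 0.077] 232 [0.54, 0.179, 0.078] 234 [0.541, 0.174, 0.071] 236 [0.54, 0.166, 0.076] 238 [0.54, 0.159, 0.078] 240 [0.54, 0.152, 0.081] 242 [0.54, 0.146, 0.08] 244 [0.541, 0.142, 0.064] 246 [0.545, 0.142, 0.029] 248 [0.54, 0.127, 0.077] 250 [0.539, 0.12, 0.081] 252 [0.539, 0.114, 0.078] 254 [0.54, 0.108, 0.072] 256 [0.544, 0.108, 0.035] 258 [0.539, 0.094, 0.08] 260 [0.539, 0.088, 0.075] 262 [0.539, 0.081, 0.082] 264 [0.538, 0.074, 0.084] 266 [0.543, 0.074, 0.036] 268 [0.547, 0.072, 0.005] 270 [0.547, 0.066, -0.001] 272 [0.547, 0.058, 0.004] 274 [0.547, 0.051, 0.004]
```

View pics/crop.png

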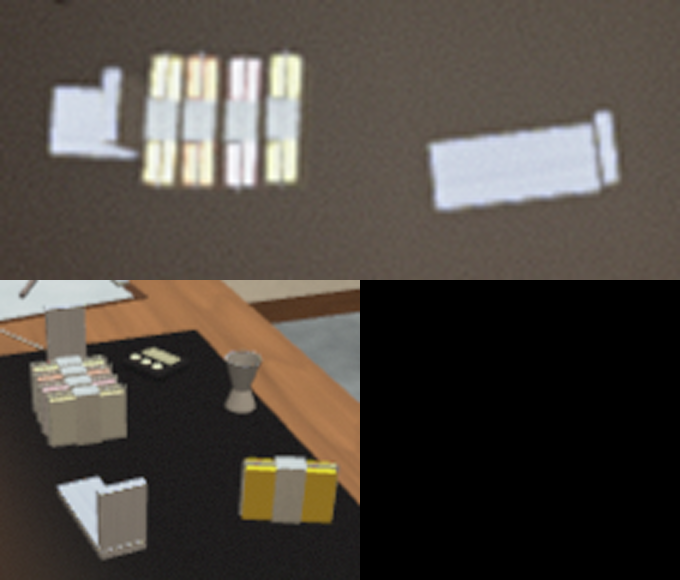

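The crop confirms the choice: a bare aluminium L lying on its leg with the foot up, leg end at crop (433,176) facing the row of four white and pastel packs. The sizes check out: the foot top measures 55.6 x 11.9 mm at z 91, and the leg top is at z 12. Its axis is about 6.2° off the y axis, with the corner near (0.514, -0.180).

```bash
python3 -m crank '[[[6.6,2.26,-4.57,0,0,0,-4.77],[6.6,2.26,-4.57,0,0,0,-4.77],[6.6,2.26,-4.57,0,0,0,-4.77],[6.6,2.26,-4.57,0,0,0,-4.77],[6.6,2.26,-4.57,0,0,0,-4.77],[6.6,2.26,-4.57,0,0,0,-4.77],[6.6,2.26,-4.57,0,0,0,-4.77],[6.6,2.26,-4.57,0,0,0,-4.77],[6.6,2.26,-4.57,0,0,0,-4.77],[6.6,2.26,-4.57,0,0,0,-4.77],[6.6,2.26,-4.57,0,0,0,-4.77],[6.6,2.26,-4.57,0,0,0,-4.77],[6.6,2.26,-4.57,0,0,0,-4.77],[6.6,2.26,-4.57,0,0,0,-4.77],[6.6,0,0,0,0,0,0]]]' 30
python3 - <<'E'
from h import *
from scipy.spatial.transform import Rotation as R
o=manip.get_obs(); r=R.from_quat(o['ee_rot']).as_matrix(); print(o['position'],o['joint_pos'].round(2),r.round(3).tolist())
w=np.load('top0.npz')['w']; 
for u,v in((299,207),(300,221),(299,214),(320,210)): print(w[v,u].round(3))
E
```

```text
clock: 1.98
position: [0.4996, -0.0461, 0.2311]
ee_rot: [0.67, 0.742, -0.001, 0.001]
ft_force: [-0.4, 1.6, 0.9]
grip_width: 0.775
grasp_force: 0.0
[ 0.49963166 -0.04606169  0.23113768] [-0.61  0.04  0.63  1.81 -0.03  1.3   0.13] [[-0.101, 0.995, -0.0], [0.995, 0.101, -0.002], [-0.002, -0.0, -1.0]]
[ 0.52  -0.035  0.016]
[ 0.473 -0.038  0.014]
[ 0.497 -0.034  0.012]
[ 0.51  -0.105  0.012]
```

```bash
python3 -m crank '[[[6.6,0,0,-4,0,0,0],[6.6,0,0,-4,0,0,0],[6.6,0,0,-4,0,0,0],[6.6,0,0,-4,0,0,0],[6.6,0,0,-4,0,0,0],[6.6,0,0,-1,0,0,0],[6.6,0,0,-0.5,0,0,0],[6.6,0,0,-0.5,0,0,0],[6.6,0,0,0,0,0,0]]]'
python3 - <<'E'
from h import *
im,d=snap('side'); np.savez('s1.npz',im=im,w=pts('side',d)); im2,d2=snap('top'); np.savez('t1.npz',im=im2,w=pts('top',d2))
c=np.zeros((580,800,3),np.uint8)
c[:400]=cv2.resize(im[180:250,260:400],None,fx=5.714,fy=5.714)[:400,:800]
save(c[:400],'s1.png')
E
```

```text
clock: 3.1
position: [0.4996, -0.0419, 0.0119]
ee_rot: [0.668, 0.744, 0.001, 0.0]
ft_force: [-0.4, -0.6, 0.5]
grip_width: 0.778
grasp_force: 0.0
```

View pics/s1.png

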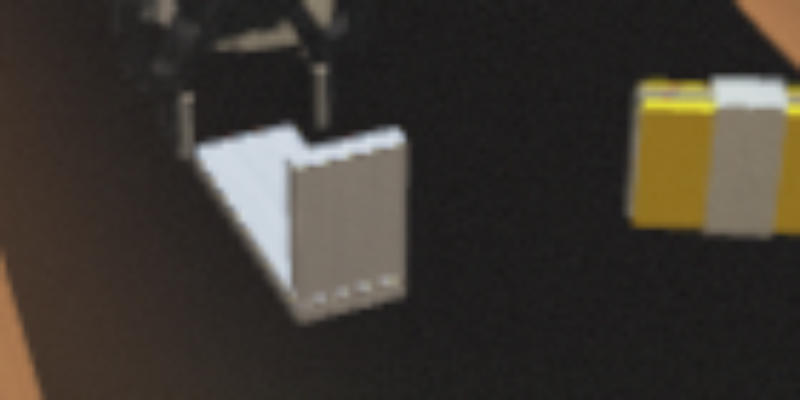

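The fingers straddle the leg end, with the left pad at crop (187,125) and the right pad at (320,95). Next I lower gently to touch.

```bash
python3 -m crank '[[[6.6,0,0,-0.4,0,0,0],[6.6,0,0,-0.4,0,0,0],[6.6,0,0,-0.2,0,0,0],[6.6,0,0,0,0,0,0]]]'; python3 -m crank '[[[6.6,0,0,-0.2,0,0,0],[6.6,0,0,-0.2,0,0,0],[6.6,0,0,0,0,0,0]]]'
```

```text
clock: 3.7
position: [0.499, -0.0421, 0.0011]
ee_rot: [0.668, 0.744, -0.0, -0.0]
ft_force: [0.4, 0.5, 0.2]
grip_width: 0.771
grasp_force: 0.0
clock: 4.08
position: [0.4991, -0.0421, -0.0028]
ee_rot: [0.668, 0.744, -0.0, -0.0]
ft_force: [0.2, 0.3, 0.1]
grip_width: 0.774
grasp_force: 0.0
```

```bash
python3 -m crank '[[[5.0,0,0,0,0,0,0],[5.0,0,0,0,0,0,0],[5.0,0,0,0,0,0,0],[5.0,0,0,0,0,0,0]]]' 40
```

```text
clock: 4.58
position: [0.4993, -0.0421, -0.0024]
ee_rot: [0.668, 0.744, 0.0, 0.0]
ft_force: [-1.3, 0.0, 5.6]
grip_width: 0.643
grasp_force: 42.8
```

Run:
```python
import numpy as np
r,z0=13.75,-.24; p=np.radians(np.arange(0,97.5,7.5))
l=r*np.cos(p)-z0*np.sin(p); z=r*np.sin(p)+z0*np.cos(p)
for a,b,c in zip(np.degrees(p[1:]),np.diff(l),np.diff(z)): print(a,round(-.108*b,2),round(.994*b,2),round(c,2))
```

```text
7.499999999999999 0.01 -0.09 1.8
14.999999999999998 0.03 -0.32 1.77
22.5 0.06 -0.55 1.71
29.999999999999996 0.08 -0.76 1.63
37.5 0.11 -0.97 1.51
45.0 0.13 -1.16 1.37
52.50000000000001 0.14 -1.32 1.21
59.99999999999999 0.16 -1.47 1.03
67.5 0.17 -1.59 0.82
75.0 0.18 -1.68 0.61
82.5 0.19 -1.75 0.38
90.0 0.19 -1.78 0.15
```

```bash
python3 -m crank '[[[5.0,0.01,-0.09,1.8,7.46,0.81,0],[5.0,0.03,-0.32,1.77,7.46,0.81,0],[5.0,0.06,-0.55,1.71,7.46,0.81,0],[5.0,0.08,-0.76,1.63,7.46,0.81,0],[5.0,0,0,0,0,0,0]]]' 40
python3 - <<'E'
from h import *
from scipy.spatial.transform import Rotation as R
o=manip.get_obs(); print(o['position'],(R.from_quat(o['ee_rot']).as_matrix()).round(3).tolist(),o['joint_pos'].round(2),o['torque'])
im,d=snap('side'); save(cv2.resize(im[150:260,230:420],None,fx=3,fy=3),'s2.png')
E
```

```text
clock: 5.2
position: [0.5011, -0.0626, 0.0661]
ee_rot: [0.647, 0.717, 0.173, -0.192]
ft_force: [0.7, -1.6, -1.3]
grip_width: 0.643
grasp_force: 42.7
[ 0.50112305 -0.06260665  0.06609521] [[-0.089, 0.995, -0.051], [0.862, 0.103, 0.496], [0.499, -0.0, -0.867]] [-0.05  0.45  0.48  1.84 -0.69  1.27  0.85] [-1.03167348 -0.01493447  0.02853445]
```

View pics/s2.png

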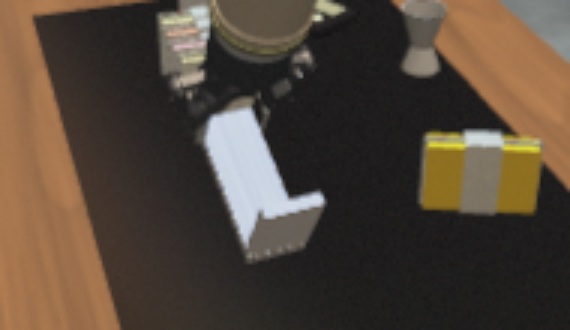

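At about 30° the leg is up in the fingers, with the corner edge still on the bench at crop (250–300,258). Continuing the arc.

```bash
python3 -m crank '[[[5.0,0.11,-0.97,1.51,7.46,0.81,0],[5.0,0.13,-1.16,1.37,7.46,0.81,0],[5.0,0.14,-1.32,1.21,7.46,0.81,0],[5.0,0.16,-1.47,1.03,7.46,0.81,0],[5.0,0,0,0,0,0,0]]]' 40
python3 - <<'E'
from h import *
from scipy.spatial.transform import Rotation as R
o=manip.get_obs(); print(o['position'],(R.from_quat(o['ee_rot']).as_matrix()).round(3).tolist(),o['joint_pos'].round(2),o['torque'])
E
```

```text
clock: 5.88
position: [0.5067, -0.1069, 0.1181]
ee_rot: [0.577, 0.644, 0.335, -0.375]
ft_force: [-0.8, 5.2, 10.7]
grip_width: 0.641
grasp_force: 43.1
[ 0.50669632 -0.106894    0.11812431] [[-0.054, 0.994, -0.096], [0.492, 0.11, 0.864], [0.869, -0.001, -0.495]] [ 0.29  0.75  0.39  1.56 -0.92  1.8   1.06] [1.14119785 0.49678682 0.10290842]
```

```bash
python3 -m crank '[[[5.0,0.17,-1.62,0.87,7.46,0.81,0],[5.0,0.18,-1.7,0.66,7.46,0.81,0],[5.0,0,0,0,0,0,0]]]' 40
python3 - <<'E'
from h import *
from scipy.spatial.transform import Rotation as R
o=manip.get_obs(); print(o['position'],(R.from_quat(o['ee_rot']).as_matrix()).round(3).tolist(),o['joint_pos'].round(2),o['torque'])
E
```

```text
clock: 6.25
position: [0.5102, -0.1405, 0.1325]
ee_rot: [0.529, 0.589, 0.407, -0.455]
ft_force: [-0.4, 0.6, 6.8]
grip_width: 0.644
grasp_force: 43.4
[ 0.51016348 -0.14045061  0.13250552] [[-0.026, 0.994, -0.106], [0.252, 0.109, 0.962], [0.967, -0.002, -0.253]] [ 0.43  0.92  0.33  1.41 -1.    2.03  1.07] [0.3178816  0.31623562 0.08399807]
```

```bash
python3 -m crank '[[[5.0,0.09,-0.88,0.15,0,0,0],[5.0,0.1,-0.9,0.1,0,0,0],[5.0,0.1,-0.9,0.06,0,0,0],[5.0,0.1,-0.9,0.03,0,0,0],[5.0,0,0,0,0,0,0]]]' 20
python3 - <<'E'
from h import *
from scipy.spatial.transform import Rotation as R
o=manip.get_obs(); print(o['position'],(R.from_quat(o['ee_rot']).as_matrix()).round(3).tolist(),o['joint_pos'].round(2),o['torque'])
im,d=snap('side'); save(cv2.resize(im[150:260,230:420],None,fx=3,fy=3),'s3.png')
E
```

```text
clock: 6.88
position: [0.5136, -0.1786, 0.1362]
ee_rot: [0.53, 0.59, 0.407, -0.453]
ft_force: [0.5, 1.1, -4.1]
grip_width: 0.642
grasp_force: 43.0
[ 0.5136468  -0.17857737  0.1361568 ] [[-0.028, 0.994, -0.103], [0.257, 0.107, 0.96], [0.966, 0.0, -0.259]] [ 0.54  0.95  0.23  1.31 -0.94  2.04  1.01] [-1.69659504 -0.17086513 -0.03190285]
```

View pics/s3.png

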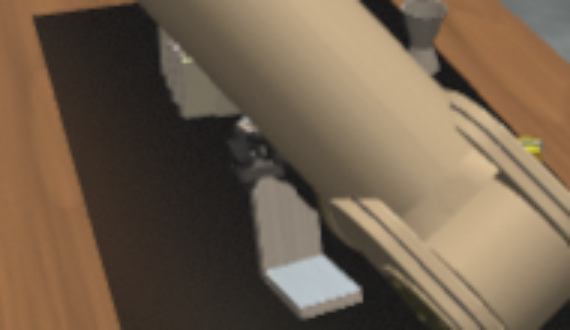

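Run:
```python
from h import *
im,d=snap('side'); w=pts('side',d)
np.savez('s3.npz',im=im,w=w)
# crop px ->full : u=230+cu/3, v=150+cv/3
for cu,cv in((285,265),(300,275),(315,285),(330,295),(290,230),(290,250),(290,200),(310,280),(340,290),(150,280)):
    u,v=round(230+cu/3),round(150+cv/3); print(cu,cv,np.nanmedian(w[v-1:v+2,u-1:u+2].reshape(-1,3),0).round(4))
```

```text
285 265 [ 0.5147 -0.2215  0.0168]
300 275 [ 0.5194 -0.2498  0.0233]
315 285 [ 0.525  -0.2718  0.0286]
330 295 [ 0.5319 -0.2915  0.033 ]
290 230 [ 0.5228 -0.2135  0.0446]
290 250 [ 0.5217 -0.2171  0.0284]
290 200 [ 0.5247 -0.2076  0.0724]
310 280 [ 0.5244 -0.2589  0.026 ]
340 290 [ 0.5408 -0.2896  0.0336]
150 280 [ 3.998e-01 -1.871e-01  3.000e-04]
```

The bookend kept its 76° tilt in the grip (past balance) and may be barely off the bench. I'll lower it until it loads the bench, then let go so it settles on its foot.

```bash
python3 -m crank '[[[5.0,0,0,-0.1,0,0,0],[5.0,0,0,-0.1,0,0,0],[5.0,0,0,0,0,0,0]]]' 20;  python3 -m crank '[[[5.0,0,0,-0.1,0,0,0],[5.0,0,0,0,0,0,0]]]' 20
```

```text
clock: 7.35
position: [0.5138, -0.1772, 0.1342]
ee_rot: [0.53, 0.59, 0.407, -0.453]
ft_force: [0.2, -0.4, -3.9]
grip_width: 0.642
grasp_force: 43.0
clock: 7.6
position: [0.5138, -0.1775, 0.1333]
ee_rot: [0.53, 0.59, 0.407, -0.453]
ft_force: [0.4, -0.2, -4.5]
grip_width: 0.641
grasp_force: 43.0
```

```bash
python3 -m crank '[[[5.0,0,0,-0.1,0,0,0],[5.0,0,0,0,0,0,0]]]' 20;  python3 -m crank '[[[5.0,0,0,-0.05,0,0,0],[5.0,0,0,0,0,0,0]]]' 20
```

```text
clock: 7.85
position: [0.5138, -0.1774, 0.1328]
ee_rot: [0.529, 0.59, 0.407, -0.453]
ft_force: [-0.8, 0.5, 2.1]
grip_width: 0.645
grasp_force: 43.1
clock: 8.1
position: [0.5138, -0.1773, 0.1327]
ee_rot: [0.529, 0.59, 0.407, -0.453]
ft_force: [-0.7, 1.5, 4.9]
grip_width: 0.645
grasp_force: 43.1
```

```bash
python3 -m crank '[[[7.0,0,0,0,0,0,0],[7.0,0,0,0,0,0,0],[7.0,0,0,0,0,0,0],[7.0,0,0,0,0,0,0]]]' 20
python3 - <<'E'
from h import *
im,d=snap('side'); w=pts('side',d); im2,d2=snap('top'); w2=pts('top',d2)
for cu,cv in((285,265),(300,275),(315,285),(330,295),(290,230),(290,250),(290,200)):
    u,v=round(230+cu/3),round(150+cv/3); print(cu,cv,np.nanmedian(w[v-1:v+2,u-1:u+2].reshape(-1,3),0).round(4))
c=np.zeros((560,640,3),np.uint8); c[:330,:570]=cv2.resize(im[150:260,230:420],None,fx=3,fy=3); c[330:560,:640]=cv2.resize(im2[165:245,180:402],(640,230)); save(c,'s4.png')
E
```

```text
clock: 8.6
position: [0.5138, -0.1775, 0.1317]
ee_rot: [0.53, 0.59, 0.407, -0.453]
ft_force: [-0.1, 0.3, 0.4]
grip_width: 0.82
grasp_force: 0.0
285 265 [ 0.5131 -0.2258  0.0208]
300 275 [ 0.5241 -0.2352  0.0111]
315 285 [ 0.5318 -0.2533  0.0124]
330 295 [ 0.5405 -0.2653  0.0117]
290 230 [ 0.5194 -0.2243  0.0536]
290 250 [ 0.5194 -0.2243  0.0336]
290 200 [ 0.5194 -0.2241  0.0849]
```

View pics/s4.png

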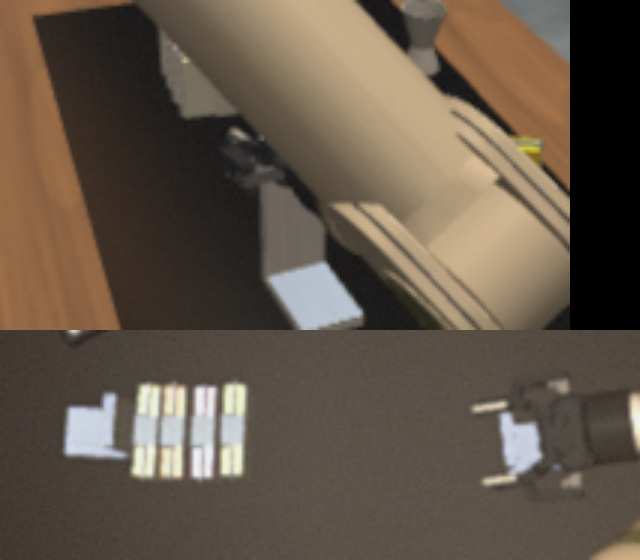

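The bookend now stands on its foot: the leg is vertical at y -0.224 for all heights, and the foot top is flat at z 12 mm. The stander and packs are unmoved. I'll back out and bring the tool upright.

```bash
python3 -m crank '[[[7.0,0.12,-1.15,0.31,0,0,0],[7.0,0.12,-1.15,0.31,0,0,0],[7.0,0.24,-2.3,0.62,0,0,0],[7.0,0.24,-2.3,0.62,0,0,0],[7.0,0.24,-2.3,0.62,0,0,0],[7.0,0.24,-2.3,0.62,0,0,0],[7.0,0,0,1.5,-7.46,-0.81,0],[7.0,0,0,1.5,-7.46,-0.81,0],[7.0,0,0,1.5,-7.46,-0.81,0],[7.0,0,0,1.5,-7.46,-0.81,0],[7.0,0,0,0,-7.46,-0.81,0],[7.0,0,0,0,-7.46,-0.81,0],[7.0,0,0,0,-7.46,-0.81,0],[7.0,0,0,0,-7.46,-0.81,0],[7.0,0,0,0,-7.46,-0.81,0],[7.0,0,0,0,-7.46,-0.81,0],[7.0,0,0,0,0,0,0]]]'
python3 - <<'E'
from h import *
from scipy.spatial.transform import Rotation as R
o=manip.get_obs(); print(o['position'],(R.from_quat(o['ee_rot']).as_matrix()).round(3).tolist(),o['joint_pos'].round(2))
im,d=snap('side'); w=pts('side',d); im2,d2=snap('top'); w2=pts('top',d2); np.savez('a.npz',w=w,w2=w2,im=im,im2=im2)
def rep(nm,w,c,zl,zh):
    q=w.reshape(-1,3); m=(q[:,2]>zl)&(q[:,2]<zh)&(q[:,0]>c[0])&(q[:,0]<c[1])&(q[:,1]>c[2])&(q[:,1]<c[3]); q=q[m]
    if len(q)<5: print(nm,len(q)); return
    r=cv2.minAreaRect((q[:,:2]*1000).astype(np.float32)); print(nm,len(q),'mean',q.mean(0).round(4),'rect',np.round(r[0],1),np.round(r[1],1),round(r[2],1))
for n,ww in(('top',w2),('side',w)):
    rep(n+' leg top',ww,(.46,.58,-.24,-.19),.13,.165)
    rep(n+' foot',ww,(.46,.58,-.34,-.23),.008,.025)
    rep(n+' leg back',ww,(.46,.58,-.24,-.19),.03,.12)
    rep(n+' stander top',ww,(.49,.6,.18,.23),.13,.165)
    rep(n+' stander foot',ww,(.49,.6,.23,.32),.008,.025)
    rep(n+' row',ww,(.46,.62,.05,.2),.06,.085)
E
```

```text
clock: 10.82
position: [0.526, -0.2862, 0.2225]
ee_rot: [0.666, 0.746, -0.001, -0.001]
ft_force: [0.3, -0.1, 0.1]
grip_width: 0.819
grasp_force: 0.0
[ 0.52604332 -0.28615391  0.22251876] [[-0.112, 0.994, -0.003], [0.994, 0.112, 0.0], [0.001, -0.003, -1.0]] [ 0.78  0.32 -0.45  1.53  0.14  1.33  0.43]
top leg top 83 mean [ 0.5193 -0.2156  0.1504] rect [ 519.4 -216. ] [54.5 11.9] 6.3
top foot 246 mean [ 0.5257 -0.2582  0.0135] rect [ 525.8 -260.2] [102.2  55.9] 0.7
top leg back 42 mean [ 0.5144 -0.2122  0.0744] rect [ 517.6 -211.3] [55.6 10.4] 17.0
top stander top 104 mean [0.5447 0.2073 0.1483] rect [545.4 208.8] [13.6 54.9] 88.2
top stander foot 239 mean [0.5448 0.2723 0.0131] rect [540.5 274.2] [87.4 99.5] 89.2
top row 1054 mean [0.5413 0.1364 0.0744] rect [542.6 136.5] [125.7 109.4] 89.2
side leg top 200 mean [ 0.521  -0.2229  0.1427] rect [ 522.1 -219.8] [56.7 15.7] 7.3
side foot 427 mean [ 0.5263 -0.269   0.0114] rect [ 527.1 -267. ] [56.9 75.3] 3.9
side leg back 634 mean [ 0.5209 -0.2241  0.0757] rect [ 522.2 -224.2] [15.1 57.2] 85.7
side stander top 111 mean [0.5486 0.2022 0.1413] rect [548.9 203. ] [22.  55.5] 84.3
side stander foot 0
side row 532 mean [0.5317 0.1245 0.072 ] rect [535. 133.] [134.7  93. ] 89.4
```

Run:
```python
from h import *
ims=[np.load('a.npz'),np.load('top0.npz'),np.load('t1.npz')]
for k,f in enumerate(ims):
    w=f['w2'] if 'w2' in f else f['w']; q=w.reshape(-1,3)
    def fit(nm,c,zl,zh):
        p=q[(q[:,2]>zl)&(q[:,2]<zh)&(q[:,0]>c[0])&(q[:,0]<c[1])&(q[:,1]>c[2])&(q[:,1]<c[3])]
        if len(p)<20: return
        l=cv2.fitLine((p[:,:2]*1000).astype(np.float32),cv2.DIST_L2,0,.1,.1).ravel(); l*=np.sign(l[0])
        print(k,nm,len(p),p.mean(0).round(4),'xmid',((np.percentile(p[:,0],1)+np.percentile(p[:,0],99))/2).round(4),'y1-99',np.percentile(p[:,1],[1,99]).round(4),'ang',round(np.degrees(np.arctan2(l[1],l[0])),2))
    fit('stander',(.49,.6,.195,.225),.142,.165)
    b=[.2,.1635,.130,.103,.05]  # provisional splits
    y=q[(q[:,2]>.066)&(q[:,2]<.09)&(q[:,0]>.48)&(q[:,0]<.6)&(q[:,1]>.05)&(q[:,1]<.2)][:,1]
    h,e=np.histogram(y,60,(.06,.2)); 
    if k==0: print(h.tolist())
    for i,(lo,hi) in enumerate(((.168,.196),(.135,.165),(.106,.1345),(.066,.1))): fit('pack%d'%(i+1),(.47,.61,lo,hi),.066,.09)
    fit('mybook top',(.46,.58,-.24,-.19),.142,.165)
```

```text
0 stander 83 [0.5465 0.2081 0.151 ] xmid 0.5464 y1-99 [0.2016 0.2159] ang -4.28
[0, 0, 0, 0, 0, 5, 23, 20, 15, 31, 30, 14, 23, 29, 26, 11, 17, 2, 0, 1, 20, 22, 17, 28, 32, 14, 19, 28, 21, 15, 24, 8, 1, 0, 6, 20, 23, 26, 24, 22, 23, 26, 25, 18, 20, 20, 1, 13, 17, 25, 25, 23, 28, 23, 16, 28, 24, 19, 10, 8]
0 pack1 246 [0.544  0.1832 0.0752] xmid 0.5428 y1-99 [0.1703 0.1956] ang -2.43
0 pack2 233 [0.5429 0.1528 0.0748] xmid 0.5424 y1-99 [0.1414 0.1642] ang -1.08
0 pack3 248 [0.5396 0.1198 0.075 ] xmid 0.5402 y1-99 [0.1076 0.1338] ang -1.78
0 pack4 244 [0.5417 0.0862 0.075 ] xmid 0.5415 y1-99 [0.0732 0.0987] ang -2.55
0 mybook top 78 [ 0.52   -0.2158  0.1514] xmid 0.5198 y1-99 [-0.2228 -0.2078] ang 6.59
1 stander 85 [0.5454 0.2082 0.1508] xmid 0.5453 y1-99 [0.202  0.2157] ang -3.19
1 pack1 240 [0.5436 0.1836 0.075 ] xmid 0.5426 y1-99 [0.1702 0.1958] ang -2.97
1 pack2 231 [0.5431 0.1529 0.0749] xmid 0.5425 y1-99 [0.1411 0.1644] ang -1.0
1 pack3 248 [0.5399 0.1201 0.0747] xmid 0.54 y1-99 [0.1079 0.1338] ang -2.13
1 pack4 244 [0.5414 0.0863 0.0752] xmid 0.5416 y1-99 [0.0731 0.0987] ang -2.0
2 stander 84 [0.5451 0.2083 0.1508] xmid 0.5453 y1-99 [0.2015 0.2158] ang -4.05
2 pack1 243 [0.5441 0.1835 0.0751] xmid 0.5429 y1-99 [0.1708 0.1957] ang -2.37
2 pack2 235 [0.5436 0.1528 0.0751] xmid 0.5423 y1-99 [0.1413 0.1646] ang -1.04
2 pack3 247 [0.54   0.1198 0.0749] xmid 0.5402 y1-99 [0.1077 0.1339] ang -1.79
2 pack4 245 [0.5423 0.0861 0.0751] xmid 0.5416 y1-99 [0.0729 0.0987] ang -2.23
```

```bash
python3 -m crank '[[[7.0,0.1,0,-4,0,0,0],[7.0,0,0,-4,0,0,0],[7.0,0,0,-4,0,0,0],[7.0,0,0,-4,0,0,0],[7.0,0,0,-3.5,0,0,0],[7.0,0,0,-1.5,0,0,0],[7.0,0,0,-0.7,0,0,0],[7.0,0,0,-0.6,0,0,0],[7.0,0,0,0,0,0,0]]]'; python3 -m crank '[[[5.2,0,0,0,0,0,0],[5.2,0,0,0,0,0,0],[5.2,0,0,0,0,0,0],[5.2,0,0,0,0,0,0]]]' 20
```

```text
clock: 12.05
position: [0.5268, -0.2889, -0.0011]
ee_rot: [0.668, 0.744, -0.001, -0.001]
ft_force: [-0.4, 0.1, 0.3]
grip_width: 0.824
grasp_force: 0.0
clock: 12.55
position: [0.5272, -0.289, -0.0005]
ee_rot: [0.668, 0.744, -0.001, -0.001]
ft_force: [-1.1, 0.4, 6.7]
grip_width: 0.65
grasp_force: 21.6
```

```bash
python3 -m crank '[[[5.2,0.03,0.5,0,0,0,-0.3],[5.2,0.06,1.3,0,0,0,-0.6],[5.2,0.07,1.8,0,0,0,-0.6],[5.2,0.07,1.8,0,0,0,-0.6],[5.2,0.07,1.8,0,0,0,-0.6],[5.2,0.07,1.8,0,0,0,-0.6],[5.2,0.07,1.8,0,0,0,-0.6],[5.2,0.07,1.8,0,0,0,-0.6],[5.2,0.07,1.8,0,0,0,-0.6],[5.2,0.07,1.8,0,0,0,-0.6],[5.2,0.07,1.8,0,0,0,-0.6],[5.2,0.07,1.8,0,0,0,-0.6],[5.2,0.07,1.8,0,0,0,-0.6],[5.2,0.07,1.8,0,0,0,-0.5],[5.2,0.05,1.8,0,0,0,-0.5],[5.2,0.02,1.3,0,0,0,0],[5.2,0.0,0.5,0,0,0,0],[5.2,0,0,0,0,0,0]]]' 20
cat > m.py <<'E'
from h import *
from scipy.spatial.transform import Rotation as R
o=manip.get_obs(); r=R.from_quat(o['ee_rot']).as_matrix(); print('tcp',o['position'].round(4),'yaw',round(np.degrees(np.arctan2(r[1,1],r[0,1])),2))
Q=[]
for i in range(4):
    im,d=snap('top'); Q.append(pts('top',d).reshape(-1,3))
np.savez('m.npz',im=im)
q=np.concatenate(Q)
def fit(nm,c,zl,zh):
    p=q[(q[:,2]>zl)&(q[:,2]<zh)&(q[:,0]>c[0])&(q[:,0]<c[1])&(q[:,1]>c[2])&(q[:,1]<c[3])]
    if len(p)<20: print(nm,len(p)); return
    l=cv2.fitLine((p[:,:2]*1000).astype(np.float32),cv2.DIST_L2,0,.1,.1).ravel(); l*=np.sign(l[0])
    print(nm,len(p),p.mean(0).round(4),'xmid',((np.percentile(p[:,0],1)+np.percentile(p[:,0],99))/2).round(4),'y1-99',np.percentile(p[:,1],[1,99]).round(4),'ang',round(np.degrees(np.arctan2(l[1],l[0])),2))
fit('stander',(.49,.6,.18,.24),.142,.165)
fit('book',(.48,.6,0,.14),.142,.165)
y=q[(q[:,2]>.066)&(q[:,2]<.09)&(q[:,0]>.49)&(q[:,0]<.52)&(q[:,1]>.05)&(q[:,1]<.21)][:,1]
print(np.histogram(y,80,(.05,.21))[0].tolist())
E
python3 m.py
```

```text
clock: 14.8
position: [0.5373, -0.019, -0.0006]
ee_rot: [0.721, 0.693, -0.0, -0.001]
ft_force: [-1.1, -2.4, 7.5]
grip_width: 0.65
grasp_force: 21.8
tcp [ 0.5373 -0.019  -0.0006] yaw -2.33
stander 343 [0.545  0.2082 0.1506] xmid 0.5455 y1-99 [0.2016 0.2158] ang -3.04
book 44 [0.5241 0.0576 0.1512] xmid 0.5262 y1-99 [0.0549 0.0591] ang 5.54
[0, 0, 0, 0, 0, 0, 0, 0, 0, 0, 0, 0, 0, 11, 38, 15, 23, 34, 15, 27, 27, 12, 33, 11, 23, 7, 1, 0, 0, 3, 31, 10, 28, 26, 11, 36, 12, 26, 35, 4, 32, 12, 12, 0, 0, 0, 3, 27, 32, 11, 25, 31, 18, 23, 16, 21, 33, 8, 29, 0, 0, 0, 14, 26, 30, 7, 34, 14, 28, 26, 14, 25, 23, 14, 26, 2, 0, 2, 3, 3]
```

The bookend is held by its foot, square to the row, and sits just short of pack 4. Next I push slowly to about 4 mm short of snug, then let go and measure with a clear view.

```bash
python3 -m crank '[[[5.2,-0.03,0.3,0,0,0,-0.15],[5.2,-0.03,0.3,0,0,0,-0.15],[5.2,0,0.3,0,0,0,0],[5.2,0,0.3,0,0,0,0],[5.2,0,0.3,0,0,0,0],[5.2,0,0.3,0,0,0,0],[5.2,0,0.3,0,0,0,0],[5.2,0,0.3,0,0,0,0],[5.2,0,0.3,0,0,0,0],[5.2,0,0.3,0,0,0,0],[5.2,0,0.3,0,0,0,0],[5.2,0,0.3,0,0,0,0],[5.2,0,0.3,0,0,0,0],[5.2,0,0.27,0,0,0,0],[5.2,0,0,0,0,0,0]]]' 20; python3 m.py; python3 -m crank '[[[7.0,0,0,0,0,0,0],[7.0,0,0,0,0,0,0],[7.0,0,0,0,0,0,0],[7.0,0,-1.2,0.5,0,0,0],[7.0,0,-4,2,0,0,0],[7.0,0,-5,2,0,0,0],[7.0,0,-5,1,0,0,0],[7.0,0,-5,0,0,0,0],[7.0,0,-5,0,0,0,0],[7.0,0,0,0,0,0,0]]]'; python3 m.py
python3 - <<'E'
from h import *
im=np.load('m.npz')['im']; save(cv2.resize(im[165:235,190:330],None,fx=5,fy=5,interpolation=cv2.INTER_CUBIC),'t5.png')
E
```

```text
clock: 16.88
position: [0.5368, 0.021, -0.0006]
ee_rot: [0.724, 0.69, -0.001, -0.0]
ft_force: [-0.2, -7.3, 9.3]
grip_width: 0.65
grasp_force: 21.9
tcp [ 0.5368  0.021  -0.0006] yaw -2.72
stander 339 [0.5454 0.2082 0.1504] xmid 0.5456 y1-99 [0.2015 0.216 ] ang -3.12
book 0
[0, 0, 0, 0, 0, 0, 0, 0, 0, 0, 0, 0, 0, 0, 0, 0, 0, 0, 0, 0, 0, 0, 0, 0, 0, 0, 0, 12, 9, 12, 27, 22, 17, 22, 13, 33, 15, 20, 30, 6, 36, 19, 18, 34, 11, 27, 20, 17, 33, 15, 23, 26, 13, 32, 15, 27, 27, 6, 32, 26, 11, 32, 13, 26, 26, 12, 32, 15, 30, 27, 6, 31, 20, 16, 26, 3, 1, 3, 2, 3]
clock: 18.32
position: [0.5344, -0.2351, 0.0535]
ee_rot: [0.726, 0.688, -0.002, -0.001]
ft_force: [-0.1, 0.7, 0.1]
grip_width: 0.817
grasp_force: 0.0
tcp [ 0.5344 -0.2351  0.0535] yaw -3.05
stander 339 [0.5453 0.2082 0.1505] xmid 0.5456 y1-99 [0.2019 0.2161] ang -3.28
book 318 [0.5414 0.0927 0.1507] xmid 0.5408 y1-99 [0.0859 0.0991] ang -3.77
[0, 0, 0, 0, 0, 0, 0, 0, 0, 0, 0, 0, 0, 0, 0, 0, 0, 0, 1, 9, 5, 0, 3, 2, 3, 16, 10, 31, 13, 23, 31, 26, 15, 23, 11, 32, 8, 27, 32, 6, 33, 21, 15, 32, 12, 26, 26, 10, 35, 12, 25, 29, 9, 33, 16, 26, 30, 10, 27, 22, 14, 34, 9, 27, 31, 10, 29, 16, 28, 28, 9, 28, 20, 17, 26, 4, 0, 6, 3, 1]
```

View pics/t5.png

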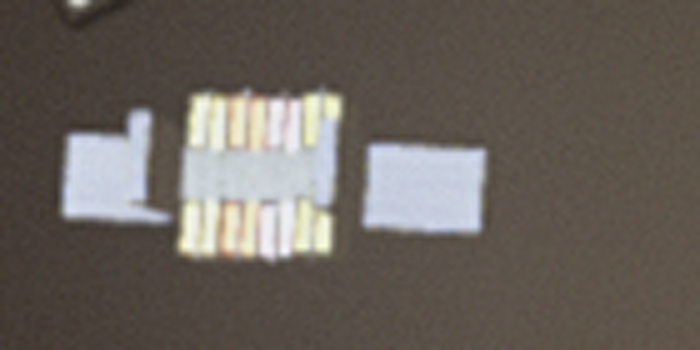

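The clear view shows the four packs nearly closed up (crop 180–335), with the bookend against pack 4 (edge at about x 330) and the stander unmoved (140). By the top edges, about 7 mm still has to be closed. I'll regrip the foot and finish in small steps.

```bash
python3 -m crank '[[[7.0,0.06,5,0,0,0,0.2],[7.0,0.06,5,0,0,0,0.2],[7.0,0.06,5,0,0,0,0],[7.0,0.06,4,0,0,0,0],[7.0,0,3,-1,0,0,0],[7.0,0,2.3,-2,0,0,0],[7.0,0,1,-1.6,0,0,0],[7.0,0,0,-0.8,0,0,0],[7.0,0,0,0,0,0,0]]]'; python3 -m crank '[[[5.2,0,0,0,0,0,0],[5.2,0,0,0,0,0,0],[5.2,0,0,0,0,0,0],[5.2,0,0,0,0,0,0]]]' 20; python3 -m crank '[[[5.2,0,0.1,0,0,0,0],[5.2,0,0.1,0,0,0,0],[5.2,0,0.1,0,0,0,0],[5.2,0,0.05,0,0,0,0],[5.2,0,0,0,0,0,0]]]'; python3 m.py
```

```text
clock: 19.65
position: [0.538, 0.023, -0.0011]
ee_rot: [0.721, 0.693, -0.001, -0.002]
ft_force: [-0.2, -0.7, 0.2]
grip_width: 0.824
grasp_force: 0.0
clock: 20.15
position: [0.5387, 0.023, -0.0001]
ee_rot: [0.721, 0.693, -0.001, -0.001]
ft_force: [-2.4, -4.7, 6.0]
grip_width: 0.648
grasp_force: 22.3
clock: 20.78
position: [0.539, 0.0259, -0.0]
ee_rot: [0.721, 0.693, -0.001, -0.001]
ft_force: [0.2, -5.7, 4.9]
grip_width: 0.646
grasp_force: 22.1
tcp [ 0.539   0.0259 -0.    ] yaw -2.3
stander 339 [0.5455 0.2082 0.1507] xmid 0.5456 y1-99 [0.2015 0.2159] ang -3.4
book 0
[0, 0, 0, 0, 0, 0, 0, 0, 0, 0, 0, 0, 0, 0, 0, 0, 0, 0, 0, 0, 0, 0, 0, 0, 0, 0, 0, 0, 2, 6, 12, 4, 26, 29, 6, 31, 7, 27, 24, 12, 34, 22, 14, 31, 36, 6, 22, 15, 33, 14, 23, 29, 8, 33, 22, 18, 29, 12, 27, 20, 17, 34, 15, 23, 24, 16, 31, 12, 31, 26, 9, 28, 21, 18, 33, 1, 0, 5, 1, 3]
```

```bash
python3 -m crank '[[[5.2,-0.05,0.1,0,0,0,0],[5.2,-0.05,0.1,0,0,0,0],[5.2,0,0,0,0,0,0]]]'; python3 m.py;  python3 -m crank '[[[5.2,0,0.1,0,0,0,0],[5.2,0,0,0,0,0,0]]]'; python3 m.py
```

```text
clock: 21.35
position: [0.5383, 0.0283, -0.0]
ee_rot: [0.721, 0.693, -0.0, -0.001]
ft_force: [0.8, -5.4, 3.4]
grip_width: 0.649
grasp_force: 21.9
tcp [ 0.5383  0.0283 -0.    ] yaw -2.29
stander 339 [0.5451 0.2082 0.1504] xmid 0.5455 y1-99 [0.2016 0.2164] ang -3.0
book 0
[0, 0, 0, 0, 0, 0, 0, 0, 0, 0, 0, 0, 0, 0, 0, 0, 0, 0, 0, 0, 0, 0, 0, 0, 0, 0, 0, 0, 0, 0, 8, 1, 15, 20, 10, 34, 11, 26, 31, 8, 32, 12, 24, 35, 3, 34, 30, 7, 31, 16, 23, 31, 8, 33, 21, 16, 29, 22, 20, 24, 16, 31, 11, 27, 27, 15, 28, 21, 16, 30, 19, 23, 18, 20, 29, 11, 21, 6, 0, 4]
clock: 21.8
position: [0.5382, 0.0291, -0.0]
ee_rot: [0.721, 0.693, -0.001, -0.001]
ft_force: [0.3, -5.8, 3.8]
grip_width: 0.646
grasp_force: 22.0
tcp [ 0.5382  0.0291 -0.    ] yaw -2.29
stander 340 [0.5453 0.2082 0.1504] xmid 0.5457 y1-99 [0.2017 0.2159] ang -3.4
book 0
[0, 0, 0, 0, 0, 0, 0, 0, 0, 0, 0, 0, 0, 0, 0, 0, 0, 0, 0, 0, 0, 0, 0, 0, 0, 0, 0, 0, 0, 0, 4, 2, 14, 11, 18, 31, 8, 28, 30, 10, 32, 20, 17, 33, 8, 32, 32, 3, 33, 16, 22, 28, 11, 32, 19, 18, 33, 14, 24, 21, 15, 34, 11, 26, 30, 6, 34, 12, 24, 29, 30, 13, 21, 15, 31, 15, 25, 3, 2, 3]
```

```bash
python3 -m crank '[[[5.2,0,0.06,0,0,0,0],[5.2,0,0,0,0,0,0]]]' | head -2; python3 m.py;  python3 -m crank '[[[5.2,0,0.06,0,0,0,0],[5.2,0,0,0,0,0,0]]]'| head -4; python3 m.py
```

```text
clock: 22.25
position: [0.5381, 0.0296, -0.0001]
tcp [ 5.381e-01  2.960e-02 -1.000e-04] yaw -2.3
stander 335 [0.5453 0.2082 0.1507] xmid 0.5457 y1-99 [0.2017 0.2162] ang -3.06
book 0
[0, 0, 0, 0, 0, 0, 0, 0, 0, 0, 0, 0, 0, 0, 0, 0, 0, 0, 0, 0, 0, 0, 0, 0, 0, 0, 0, 0, 0, 0, 2, 3, 11, 16, 12, 26, 16, 21, 27, 11, 32, 17, 19, 34, 8, 30, 33, 4, 35, 10, 26, 26, 19, 27, 21, 15, 32, 11, 29, 22, 16, 31, 14, 24, 28, 16, 28, 16, 20, 33, 33, 6, 19, 19, 31, 10, 27, 4, 2, 3]
clock: 22.7
position: [0.5381, 0.0301, -0.0001]
ee_rot: [0.721, 0.693, -0.001, -0.001]
ft_force: [0.7, -5.4, 4.0]
tcp [ 5.381e-01  3.010e-02 -1.000e-04] yaw -2.3
stander 341 [0.5449 0.2083 0.1504] xmid 0.5456 y1-99 [0.2018 0.2162] ang -2.89
book 0
[0, 0, 0, 0, 0, 0, 0, 0, 0, 0, 0, 0, 0, 0, 0, 0, 0, 0, 0, 0, 0, 0, 0, 0, 0, 0, 0, 0, 0, 0, 0, 2, 9, 17, 11, 24, 8, 28, 29, 10, 31, 23, 14, 32, 9, 31, 27, 12, 28, 19, 21, 25, 12, 32, 16, 20, 31, 9, 31, 25, 14, 33, 13, 25, 22, 14, 33, 18, 20, 32, 28, 12, 15, 23, 28, 8, 31, 5, 2, 2]
```

```bash
cat > pc.py <<'E'
from h import *
a=np.load('top0.npz')['im']; t1=np.load('t1.npz')['im']
b=np.mean([snap('top')[0].astype(np.float32) for _ in range(3)],0)
g=lambda i:i.astype(np.float32).mean(2)
def sh(p,q,box):
    u0,u1,v0,v1=box; P,Q=(cv2.resize(g(x)[v0:v1,u0:u1],None,fx=8,fy=8,interpolation=cv2.INTER_CUBIC) for x in(p,q))
    # area centroid of bright foot
    f=lambda I:(np.clip(I-60,0,60).sum(0)*np.arange(I.shape[1])).sum()/np.clip(I-60,0,60).sum()/8
    return cv2.phaseCorrelate(P,Q,cv2.createHanningWindow(P.shape[::-1],cv2.CV_32F))[0][0]/8, f(Q)-f(P)
for n,p in(('top0',a),('t1',t1)): print(n,np.round(sh(p,b,(192,217,186,216)),3),'px; 1px=3.1mm; control t1-top0',np.round(sh(a,t1,(192,217,186,216)),3))
E
python3 pc.py
```

```text
top0 [-0.    -0.017] px; 1px=3.1mm; control t1-top0 [-0.013 -0.017]
t1 [ 0.011 -0.001] px; 1px=3.1mm; control t1-top0 [-0.013 -0.017]
```

The stander has not moved to within 0.05 mm, and this detector is sensitive enough to use. I'll nudge on until it just registers contact.

```bash
for i in 1; do python3 -m crank '[[[5.2,0,0.05,0,0,0,0],[5.2,0,0,0,0,0,0]]]' | sed -n 2,4p; python3 pc.py|tail -1; python3 -m crank '[[[5.2,0,0.05,0,0,0,0],[5.2,0,0,0,0,0,0]]]' | sed -n 2,4p; python3 pc.py|tail -1; done
```

```text
position: [0.5381, 0.0305, -0.0]
ee_rot: [0.721, 0.693, -0.001, -0.001]
ft_force: [0.4, -6.6, 3.5]
t1 [0.009 0.002] px; 1px=3.1mm; control t1-top0 [-0.013 -0.017]
position: [0.5381, 0.0308, -0.0001]
ee_rot: [0.721, 0.693, -0.001, -0.001]
ft_force: [0.1, -8.3, 4.4]
t1 [0.011 0.001] px; 1px=3.1mm; control t1-top0 [-0.013 -0.017]
```

The push force is rising (5.4 → 8.3 N) and the TCP has stopped following, so the row is closed against the unmoved stander. I'll release, back off and check.

```bash
python3 -m crank '[[[7.0,0,0,0,0,0,0],[7.0,0,0,0,0,0,0],[7.0,0,0,0,0,0,0],[7.0,0,-1.2,0.5,0,0,0],[7.0,0,-4,2,0,0,0],[7.0,0,-5,2,0,0,0],[7.0,0,-5,3,0,0,0],[7.0,0,-5,3,0,0,0],[7.0,0,-5,3,0,0,0],[7.0,0,0,0,0,0,0]]]' | head -2; python3 m.py; python3 pc.py | tail -1
python3 - <<'E'
from h import *
im=np.load('m.npz')['im']; s,_=snap('side')
c=np.zeros((600,700,3),np.uint8); c[:350]=cv2.resize(im[165:235,190:330],None,fx=5,fy=5,interpolation=cv2.INTER_CUBIC); c[350:600,:500]=cv2.resize(s[115:215,250:450],(500,250)); save(c,'t6.png')
E
```

```text
clock: 25.1
position: [0.5372, -0.2257, 0.137]
tcp [ 0.5372 -0.2257  0.137 ] yaw -2.66
stander 336 [0.5449 0.2083 0.1507] xmid 0.5456 y1-99 [0.2019 0.216 ] ang -2.89
book 326 [0.5397 0.1005 0.1507] xmid 0.5409 y1-99 [0.0945 0.108 ] ang -2.18
[0, 0, 0, 0, 0, 0, 0, 0, 0, 0, 0, 0, 0, 0, 0, 0, 0, 0, 0, 0, 0, 0, 2, 13, 1, 3, 4, 0, 4, 13, 31, 4, 32, 31, 10, 31, 13, 24, 31, 7, 34, 17, 20, 31, 14, 25, 24, 18, 26, 16, 23, 28, 12, 31, 20, 18, 31, 9, 34, 31, 3, 30, 15, 24, 28, 11, 30, 19, 18, 30, 18, 24, 20, 15, 34, 9, 29, 17, 2, 2]
t1 [ 0.003 -0.013] px; 1px=3.1mm; control t1-top0 [-0.013 -0.017]
```

View pics/t6.png

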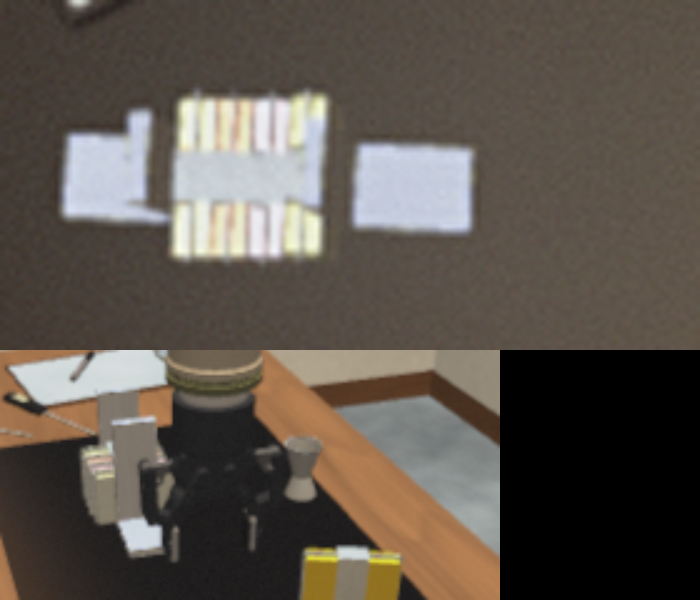

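The tops are 107.8 mm apart (108 expected). The bookend is centred (x 0.5409 against 0.541 on the row line) and within about 1° of square. The packs in the view are tight at crop (172–325), and the stander has not moved.

```bash
python3 -c "
from workcell import job
print(job.hand_in())"
```

```text
the job is handed in; nothing more can be done
None
```

Job handed in at about 25 s: the bookend was tipped up onto its foot and slid against the row, with the packs snug, upright and square between the two bookends and the standing one unmoved; once past its balance point it may have come off the bench by up to about 3 mm for about a second before I set it down.

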